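# Pack the last passed flange and close the transit case

### The job

Put the plain bright steel flange from the green inspection mat, flat and right way up, into the one empty pocket of the black case; leave the red-hubbed reject and everything else where it is. Then bring the clear lid fully down without slamming it, and only after that swing the red clamp over fully down onto the lid's lip.

Things in the scene. Friction and masses are not known exactly. Their poses are not given: they have to be found in the camera images.
- case: Black case fixed on the bench, 140 x 140 mm, walls and dividers 4 mm, rim 20 mm high, 2 x 2 pockets 64 mm square (centres x, y = +-34 mm), floors 4 mm above the bench. Origin: centre of underside, z up. Lid hinge along case x at y = +74, z = 20 mm. Clamp pivot along case x at x = 0, y = -100, z = 58 mm, on a ledge between steel cheeks 33 mm apart over all and 62 mm high.
- lid (a joint): Clear blue-edged lid, a cover 140 x 140 mm, 30 mm deep, its panel's top 30 mm off the hinge line. 0 = fully shut, reaching to case -y, top 50 mm above the bench; grows as it opens: 1.57 upright, more = leaning out beyond the hinge (+y). Stiff hinge, stays where left; 2 to 4 N at its lip moves it.
- lid_edge (a point): Middle of the outer edge of the blue lip on the lid's free side (lip 140 mm long, 5 mm thick, overhanging 12 mm); 158 mm from the hinge along the lid, 27.5 mm off its rim plane.
- clamp (a joint): Red clamp arm, a bar 18 mm wide, 10 mm thick, reaching 78 mm from its pivot. 0 = fully down, level, reaching to case +y over the lid's lip, its middle 58 mm above the bench; grows as it lifts: 1.57 upright, more = leaning away from the case (-y). Stiff, stays where left; about 2 N at its tip moves it.
- clamp_tip (a point): Middle of the free end of the clamp arm, 78 mm from its pivot.
- vacant: The one empty pocket: centre of its floor. Pocket x and y follow the case. No solid thing.
- flange: The passed flange to pack, all plain bright steel, 0.2 kg: round foot 52 mm diameter 8 mm thick, on it a hub 32 mm diameter up to 38 mm total height. Starts upright on the mat, at either end of it. Origin: centre of its underside; z up.
- reject: The rejected flange: same shape and size, but its hub is painted red. On the mat's other end; stays there. Origin: centre of its underside.
- seated1: An identical plain bright flange already standing in its pocket of the case (same sizes as flange). Origin: centre of its underside.
- seated2: An identical plain bright flange already standing in its pocket of the case (same sizes as flange). Origin: centre of its underside.
- seated3: An identical plain bright flange already standing in its pocket of the case (same sizes as flange). Origin: centre of its underside.
- mat: Green inspection mat fixed on the bench, 260 x 130 x 3 mm. Origin: centre of its underside.
- caliper: Steel caliper lying on the bench, 190 mm long, 12 mm high; bystander. Origin: under the middle of its beam.
- jar: White jar with orange cap, 56 mm diameter, 75 mm high; bystander. Origin: centre of its underside.

How it is judged:
By the outcome, as a careful person would: the job done as asked, in the order asked, and still so for the second after the job is handed in, with the robot touching nothing.
It also fails if it takes over 64 s, if anything falls off the work surface, if the arm or the gripper's body presses on something with over 40 N, if the wrist force passes 120 N, or if a joint passes its speed limit or range.

### The arm

A 7-joint arm with a two-finger parallel gripper is mounted at the origin on the work surface. World frame = base frame: x ahead of the robot, y to its left, z up, the work surface at z = 0. Lengths are in m, angles in degrees, forces in N, time in s.
With the tool pointing down it reaches from about 0.425 to 0.875 m from the base axis. Payload 4.7 kg.
Tool frame: the origin (TCP) lies at the very end of the fingers, on their centre line; the grasp point (between the pads) lies env.grip_point_offset behind it (env.grip_point_offset is the distance from the TCP to the grasp point, in m); z points along the fingers, y is the direction in which the jaws open and shut (so a half turn about z gives the same grasp; the last joint's range is limited). The gripper opens to 87 mm and grips with 3 to 60 N. Pads are 19 mm wide; open, the fingers measure 117 mm over their backs; the gripper's body (75 mm by 190 mm) begins 51 mm behind the grasp point.
Start: joints at [68.417, 18.392, -4.016, 83.108, 1.295, 78.541, -3.26], TCP at [0.248, -0.601, 0.223] pointing down, gripper open.
Joint ranges: [-163.93, 163.93], [-17.29, 119.83], [-79.2, 71.16], [3.27, 140.29], [-89.18, 269.18], [5.43, 117.66], [-154.24, 154.24]. Speed limits (degrees/s): [147.25, 147.25, 180, 180, 180, 180, 180].

### API

Orientations are given as [roll, pitch, yaw] about the fixed x, y, z axes, in that order (R = Rz(yaw) Ry(pitch) Rx(roll)).
In Python, from cell import env gives the robot as it stands.
- The arm moves only by the tool send_rows, never from a script. Its argument "plan" is a list of rows, each a list of 7 numbers: the finger opening in mm, from 0 to 87, then the shift along the tool's x, y, z in mm, then the turn, a rotation vector about the tool's x, y, z in rad. A call has 1 to 12 rows; each row shifts and turns the commanded pose from where the row before left it, along the tool's axes as they then stand; what a row does not reach is not made up. A row lasts 1/10 s, in which the tool goes at most 50 mm and 8.59 degrees, less where a joint would pass 70% of its speed; a pose out of reach is approached as far as the arm can. A call is refused whole if a number of a shift passes 50 or a number of a turn 0.15, either way. A call with a gripper value outside its range is refused whole. The fingers move at their own pace and stop on an object; "grip_force" is the grip in N (left out, the last holds). Time passes only in rows, so rows that do not move let the fingers close. It gives the time, the measured TCP pose, the force and the opening at its end, in the units of the state.
- env.get_obs(): the state, without advancing time (a new reading comes with each control period).
- env.read_camera(name): name is "side" or "top" or "wrist"; returns the picture (420x560x3 uint8, red, green, blue); there is no depth.
- env.get_calibration(name): a dict with "fx", "fy", "cx", "cy" (pixels), "k1" (the pictures are not rectified: a ray, as slopes to the right and down, at radius r is drawn at 1 + k1 r^2 times it, then the intrinsics apply), "extrinsics" (4x4, takes a point from camera to world coordinates). Camera axes: x right, y down, z forward; pixel columns grow to the right and rows downward; lengths in m; the calibration is good to about 2 mm. A picture is of the moment at which its call begins: read the wrist's pose just before it. get_calibration takes no time and is no camera call; for the wrist camera it gives the pose at the moment of the call.
- env.sign_off(): hands the job in, once; it reports no verdict.
Trained networks look in the newest picture that a camera, given by its name, has taken for a name from the list of things; names that differ only in an ending like _2 or _b are one class to them, and where a whole thing is asked for, a point or a joint stands for the part that bears it (a point fixed in the world has none). Each returns a list of dicts, best first, with "confidence" (0 to 1); they miss things now and then, are a little off and sometimes report something else, mostly with a low value. They report only what shows in the picture. A call takes as long as a camera call.
- env.regions_of(camera, query): "region" (420x560 bool, what is visible of it) and "rect" ([left, top, right, bottom] in pixels, round what is visible of it).
The state is a dict: "time_s": time; "qpos": joint angles; "joint_velocities": joint speeds; "effort": joint torques, N m; "tool_pos": TCP position; "tool_rot": TCP orientation; "force": force on the tool from outside, world axes, zero at the start; "wrist_torque": the same for the moment, N m; "grip_width": finger opening in m.
Only numpy, scipy, OpenCV 4.12 (cv2) and the standard library are available. Lean on these libraries where they do the work, as an engineer would, in place of code of your own. Each camera call takes 0.05 s, during which the arm holds its last target. There are 200 camera calls.

## Working session

There is one attempt and no reset: what is moved stays moved. The work goes in short steps, Python scripts to look and compute and a tool call to move; the robot and the scene stay as the last step left them, time stands still between calls to the robot, and variables do not carry over. Pictures are saved under pics/ and viewed, about 8 in all and at most 12, crops included, and the job is handed in when it is done.

Besides the shell and the picture viewer there is one more tool, called after "Call:" as a command line: name --pt "numbers of a row" for each row, then --argument value for the rest. send_rows: Moves the arm, as the interface text tells. Its arguments: {"type":"object","properties":{"plan":{"type":"array"},"grip_force":{"type":"number"}},"required":["plan"]}

```bash
mkdir -p pics
cat > h.py <<'E'
import numpy as np,cv2
from cell import env
def px(cam,P):
    c=env.get_calibration(cam);T=np.linalg.inv(np.array(c["extrinsics"]));p=np.atleast_2d(P)@T[:3,:3].T+T[:3,3]
    s=p[:,:2]/p[:,2:];s=s*(1+c["k1"]*(s**2).sum(1,keepdims=True));return s*[c["fx"],c["fy"]]+[c["cx"],c["cy"]]
def ray(cam,uv,z,c=None):
    c=c or env.get_calibration(cam);d=(np.atleast_2d(uv)-[c["cx"],c["cy"]])/[c["fx"],c["fy"]];s=d.copy()
    for _ in range(20): s=d/(1+c["k1"]*(s**2).sum(1,keepdims=True))
    T=np.array(c["extrinsics"]);v=np.c_[s,np.ones(len(s))]@T[:3,:3].T;o=T[:3,3]
    return o+v*((z-o[2])/v[:,2])[:,None]
def save(cam,n):
    im=env.read_camera(cam);cv2.imwrite(f"pics/{n}.png",im[:,:,::-1]);return im
E
python3 - <<'E'
from h import *
o=env.get_obs();print({k:np.round(v,3) for k,v in o.items()},env.grip_point_offset)
a=save("top","t0");b=save("side","s0")
for cam in("top","side"):
    c=env.get_calibration(cam);print(cam,np.round(c["extrinsics"],3).tolist(),c["fx"],c["k1"])
    for n in ["case","lid","lid_edge","clamp","clamp_tip","vacant","flange","reject","mat","jar","caliper"]:
        for r in env.regions_of(cam,n)[:4]:
            if r["confidence"]>.25:
                ys,xs=np.nonzero(r["region"]);m=[xs.mean(),ys.mean()]
                print(n,round(r["confidence"],2),np.round(r["rect"]),np.round(m),np.round(ray(cam,m,0.02)[0],3))
E
```

```text
{'time_s': np.float64(0.0), 'qpos': array([68.418, 18.439, -4.016, 83.173,  1.295, 78.54 , -3.26 ]), 'joint_velocities': array([-0.045, -0.02 , -0.066,  0.071, -0.016,  0.067,  0.099]), 'effort': array([ 0.0000e+00, -4.9129e+01, -4.0400e-01, -3.1252e+01, -6.4000e-02,
        4.4000e-02,  0.0000e+00]), 'tool_pos': array([ 0.247, -0.601,  0.221]), 'tool_rot': array([-1.79893e+02,  5.00000e-03,  2.23920e+01]), 'force': array([ 0.202, -0.385, -0.654]), 'wrist_torque': array([-0.014, -0.024, -0.011]), 'grip_width': np.float64(0.087)} 0.0187
top [[0.018, -0.998, 0.06, 0.555], [-1.0, -0.019, -0.005, -0.041], [0.006, -0.06, -0.998, 0.83], [0.0, 0.0, 0.0, 1.0]] 413.6208491934457 -0.05113675074204014
case 0.87 [ 94. 214. 280. 305.] [167. 255.] [0.499 0.171 0.02 ]
case 0.65 [386. 280. 408. 310.] [399. 297.] [ 0.425 -0.283  0.02 ]
lid 0.84 [ 95. 218. 168. 306.] [128. 258.] [0.491 0.248 0.02 ]
lid_edge 0.63 [ 95. 215. 167. 304.] [128. 258.] [0.491 0.248 0.02 ]
lid_edge 0.36 [245.  85. 299. 179.] [276. 127.] [ 0.756 -0.037  0.02 ]
clamp 0.54 [253. 250. 276. 261.] [264. 252.] [ 0.508 -0.019  0.02 ]
[... 1142 characters left out ...]
[0.511 0.192 0.02 ]
clamp 0.78 [306. 210. 320. 243.] [313. 226.] [ 0.52  -0.073  0.02 ]
clamp_tip 0.77 [305. 211. 316. 244.] [312. 228.] [ 0.519 -0.067  0.02 ]
vacant 0.58 [231. 312. 324. 353.] [279. 330.] [0.511 0.192 0.02 ]
vacant 0.58 [184. 193. 246. 243.] [216. 215.] [ 0.748 -0.024  0.02 ]
vacant 0.56 [280. 269. 292. 281.] [285. 276.] [0.538 0.073 0.02 ]
flange 0.74 [363. 165. 382. 188.] [371. 176.] [ 0.421 -0.281  0.02 ]
reject 0.73 [314. 149. 333. 169.] [325. 159.] [ 0.553 -0.295  0.02 ]
mat 0.89 [294. 144. 400. 201.] [349. 171.] [ 0.479 -0.275  0.02 ]
jar 0.83 [248. 136. 269. 170.] [259. 152.] [ 0.729 -0.259  0.02 ]
caliper 0.85 [183. 194. 249. 243.] [215. 214.] [ 0.751 -0.024  0.02 ]
```

View pics/t0.png

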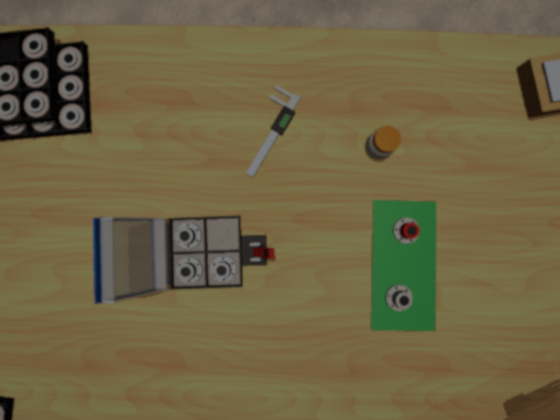

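View pics/s0.png

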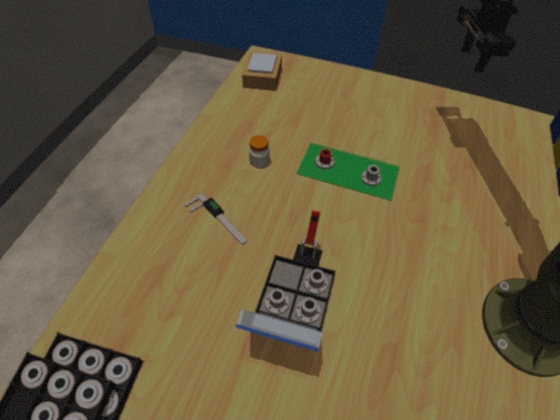

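The top view shows the case at about (206,252) with the lid open to the left (world +y). The clamp is at (263,252), leaning away, and the empty pocket is at (223,234). The plain flange is at (400,298) and the red-hubbed reject at (407,230). The side view agrees. Next I'll hover over the flange.

Call:
send_rows --pt "87 28.5 -22.8 0 0 0 0" --pt "87 28.5 -22.8 0 0 0 0" --pt "87 28.5 -22.8 0 0 0 0" --pt "87 28.5 -22.8 0 0 0 0" --pt "87 28.5 -22.8 0 0 0 0" --pt "87 28.5 -22.8 0 0 0 0" --pt "87 28.5 -22.8 0 0 0 0" --pt "87 28.5 -22.8 0 0 0 0" --pt "87 28.5 -22.8 0 0 0 0" --pt "87 28.5 -22.8 0 0 0 0" --pt "87 0 0 0 0 0 -0.147" --pt "87 0 0 0 0 0 -0.147"

```text
time_s: 2.4
tool_pos: [0.4251, -0.2802, 0.2229]
tool_rot: [180.0, 0.0, 39.8]
force: [-0.5, -1.0, -0.6]
grip_width: 0.0872
```

Call:
send_rows --pt "87 0 0 0 0 0 -0.147" --pt "87 0 0 0 0 0 -0.147" --pt "87 0 0 0 0 0 -0.147" --pt "87 0 0 0 0 0 -0.147" --pt "87 0 0 0 0 0 -0.147" --pt "87 0 0 0 0 0 -0.147" --pt "87 0 0 0 0 0 0" --pt "87 0 0 0 0 0 0"

```text
time_s: 3.2
tool_pos: [0.4242, -0.2817, 0.2226]
tool_rot: [180.0, 0.0, 89.6]
force: [-0.1, -0.8, -0.5]
grip_width: 0.0868
```

Run:
```python
from h import *
o=env.get_obs();print(o["time_s"],o["tool_pos"],o["tool_rot"],o["force"])
c=env.get_calibration("wrist");w=save("wrist","w1")
print(np.round(c["extrinsics"],3).tolist(),c["fx"],c["k1"])
for n in ["flange","reject"]:
    for r in env.regions_of("wrist",n)[:3]:
        ys,xs=np.nonzero(r["region"]);m=[xs.mean(),ys.mean()]
        print(n,round(r["confidence"],2),np.round(r["rect"]),np.round(m),np.round(ray("wrist",m,0.02,c)[0],4))
t=save("top","t1");s=env.read_camera("side")
A=cv2.resize(t[195:315,80:300],None,fx=3.6,fy=3.6,interpolation=cv2.INTER_CUBIC)
cv2.imwrite("pics/case1.png",A[:,:,::-1])
cv2.imwrite("pics/wr1.png",np.hstack([w,s])[::1,:,::-1][:, :].copy() if 0 else cv2.resize(np.hstack([w,s]),(800,300))[:,:,::-1])
```

```text
3.2 [ 0.4242335  -0.28167943  0.22264403] [1.79992795e+02 1.35590372e-02 8.95651440e+01] [-0.08958306 -0.79252491 -0.50723972]
[[1.0, -0.008, -0.002, 0.425], [-0.008, -0.97, -0.243, -0.216], [0.0, 0.243, -0.97, 0.387], [0.0, 0.0, 0.0, 1.0]] 324.575875728563 -0.07229591568985021
reject 0.76 [366. 177. 410. 219.] [388. 198.] [ 0.5518 -0.2993  0.02  ]
reject 0.62 [219. 139. 440. 248.] [326. 192.] [ 0.4788 -0.2915  0.02  ]
```

View pics/case1.png

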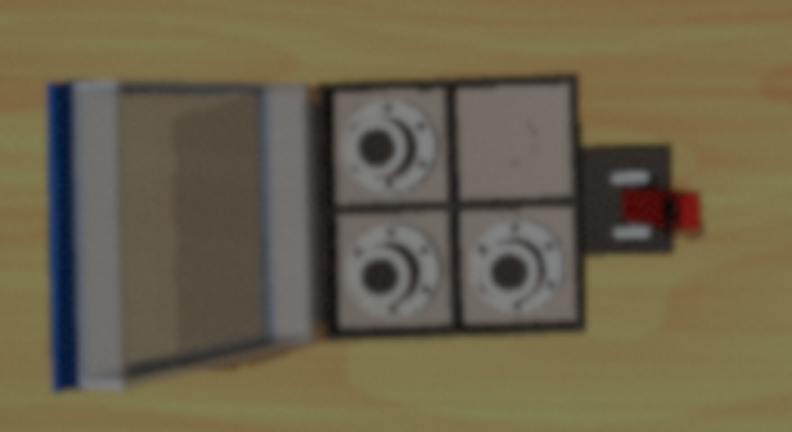

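View pics/wr1.png

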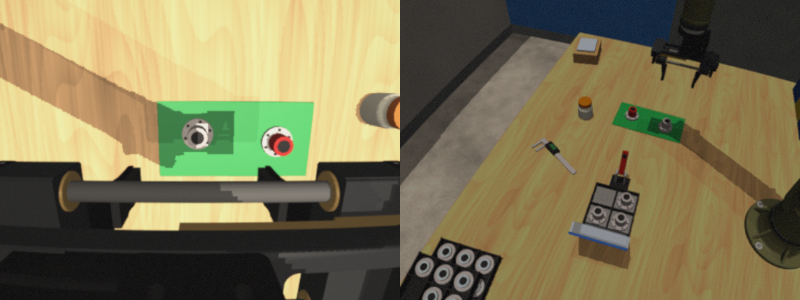

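The case crop shows clean rim corners, with the empty pocket at upper right. The clamp leans away to the right, and the lid lip is at x≈60 in the crop. In the wrist and side views the gripper hovers over the plain flange, and its wide axis runs along the jaws.

Run:
```python
from h import *
from scipy.optimize import least_squares
# case rim corners in full px (order: -x+y? by world)
uv=np.array([[326,87],[576,77],[583,327],[331,335]])/3.6+[80,195]
W=ray("top",uv,0.02);print(np.round(W,4))
L=np.array([[.07,.07],[.07,-.07],[-.07,-.07],[-.07,.07]])
f=lambda p:((L@np.array([[np.cos(p[2]),np.sin(p[2])],[-np.sin(p[2]),np.cos(p[2])]])+p[:2])-W[:,:2]).ravel()
r=least_squares(f,[.5,.1,0]);p=r.x;print("case",p[:2],np.degrees(p[2]),np.round(r.fun*1e3,1))
R=np.array([[np.cos(p[2]),-np.sin(p[2])],[np.sin(p[2]),np.cos(p[2])]])
g=lambda x,y:np.round(R@[x,y]+p[:2],4)
print("vacant",g(.034,-.034),"hinge",g(0,.074),"pivot",g(0,-.1))
# lid angle: lip edge corners in top px: project for angles
for a in np.arange(1.6,2.4,.1):
    q=[];n=np.array([np.sin(a)*0,0])
    for x in(.07,-.07):
        y=.074-.158*np.cos(a)+.0275*np.sin(a);z=.02+.158*np.sin(a)+.0275*np.cos(a)
        q.append([*(R@[x,y]+p[:2]),z])
    c=[[*(R@[0,-.1+.078*np.cos(a)]+p[:2]),.058+.078*np.sin(a)]]
    print(round(a,1),"lid",np.round((px("top",q)-[80,195])*3.6).tolist(),np.round(px("side",q)).tolist(),"clamp",np.round((px("top",c)-[80,195])*3.6).tolist(),np.round(px("side",c)).tolist())
w=cv2.imread("pics/w1.png");h=cv2.cvtColor(w,cv2.COLOR_BGR2HSV)
m=((h[...,0]<40)|(h[...,0]>85)|(h[...,1]<70)).astype(np.uint8);m[:140]=0;m[240:]=0;m[:,:235]=0;m[:,310:]=0
n,lab,st,ce=cv2.connectedComponentsWithStats(m);print(st[1:],ce[1:])
c=env.get_calibration("wrist")
i=1+st[1:,4].argmax();x,y,ww,hh=st[i,:4];print("foot-ish",ray("wrist",[[x+ww/2,y+hh/2],[x,y+hh/2],[x+ww,y+hh/2],[x+ww/2,y+hh]],.008,c))
for X in(.418,.424,.430): print(X,np.round(px("wrist",[[X,-.282,.041],[X,-.282,.011],[X-.026,-.282,.011],[X,-.308,.011]])).tolist())
cv2.imwrite("pics/fl.png",cv2.resize(w[150:230,230:330],None,fx=6,fy=6))
```

```text
[[0.5687 0.1659 0.02  ]
 [0.5767 0.0297 0.02  ]
 [0.4419 0.0228 0.02  ]
 [0.4347 0.159  0.02  ]]
case [0.50551987 0.09435833] 3.0645400518427213 [ 3.   2.1  2.4 -1.5 -2.6 -2.1 -2.9  1.5]
vacant [0.5413 0.0622] hinge [0.5016 0.1683] pivot [ 0.5109 -0.0055]
1.6 lid [[150.0, 75.0], [156.0, 395.0]] [[245.0, 291.0], [326.0, 314.0]] clamp [[632.0, 213.0]] [[313.0, 219.0]]
1.7 lid [[119.0, 76.0], [124.0, 395.0]] [[242.0, 300.0], [324.0, 324.0]] clamp [[648.0, 212.0]] [[313.0, 217.0]]
1.8 lid [[90.0, 78.0], [95.0, 393.0]] [[239.0, 310.0], [321.0, 334.0]] clamp [[665.0, 212.0]] [[314.0, 214.0]]
1.9 lid [[65.0, 79.0], [70.0, 391.0]] [[236.0, 319.0], [319.0, 344.0]] clamp [[681.0, 211.0]] [[315.0, 212.0]]
2.0 lid [[44.0, 81.0], [48.0, 389.0]] [[234.0, 329.0], [316.0, 353.0]] clamp [[697.0, 210.0]] [[316.0, 210.0]]
2.1 lid [[26.0, 82.0], [30.0, 386.0]] [[232.0, 338.0], [314.0, 363.0]] clamp [[712.0, 209.0]] [[316.0, 209.0]]
2.2 lid [[12.0, 84.0], [16.0, 382.0]] [[230.0, 347.0], [311.0, 371.0]] clamp [[725.0, 208.0]] [[317.0, 208.0]]
2.3 lid [[2.0, 85.0], [6.0, 378.0]] [[228.0, 355.0], [309.0, 380.0]] clamp [[738.0, 207.0]] [[317.0, 207.0]]
[[ 235  140   75    2  150]
 [ 254  165   45   45 1539]] [[272.         140.5       ]
 [276.179987   186.93112411]]
foot-ish [[ 0.42217512 -0.28811468  0.008     ]
 [ 0.39548312 -0.28795938  0.008     ]
 [ 0.44886222 -0.28825474  0.008     ]
 [ 0.42198314 -0.3157082   0.008     ]]
0.418 [[272.0, 188.0], [273.0, 183.0], [251.0, 183.0], [273.0, 204.0]]
0.424 [[278.0, 188.0], [278.0, 183.0], [256.0, 183.0], [278.0, 204.0]]
0.43 [[284.0, 188.0], [283.0, 183.0], [261.0, 183.0], [283.0, 204.0]]
```

View pics/fl.png

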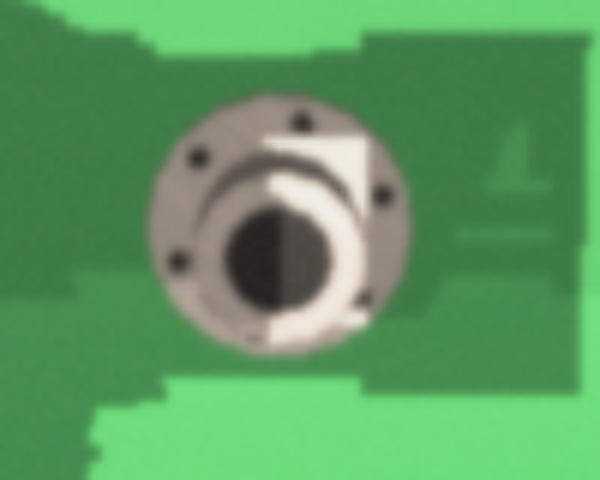

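The foot centre is at wrist pixel (276.5,187.7) and the hub top at (276.5,193). That puts the flange at about (0.4225, -0.287). Descending to grasp.

Call:
send_rows --pt "87 -5.3 -1.7 20 0 0 0" --pt "87 0 0 30 0 0 0" --pt "87 0 0 30 0 0 0" --pt "87 0 0 20 0 0 0" --pt "87 0 0 0 0 0 0"

```text
time_s: 3.95
tool_pos: [0.4205, -0.2856, 0.1196]
tool_rot: [-179.7, -0.2, 89.7]
force: [0.2, 0.8, -0.4]
grip_width: 0.0871
```

Run:
```python
from h import *
o=env.get_obs();print(o["time_s"],o["tool_pos"])
c=env.get_calibration("wrist");w=save("wrist","w2")
h=cv2.cvtColor(w[:,:,::-1].copy(),cv2.COLOR_BGR2HSV)
P=px("wrist",[[.4225,-.287,.041],[.4225,-.287,.011],[.3965,-.287,.011],[.4225,-.261,.011]]);print(np.round(P,1))
x,y=P[1].astype(int);A=w[max(y-70,0):y+60,x-70:x+70];print(x-70,max(y-70,0))
cv2.imwrite("pics/fl2.png",cv2.resize(A,None,fx=4,fy=4)[:,:,::-1])
```

```text
3.95 [ 0.42046822 -0.28561185  0.11959716]
[[279.3 212.6]
 [279.3 203.6]
 [249.5 203.7]
 [279.2 173.9]]
209 133
```

View pics/fl2.png

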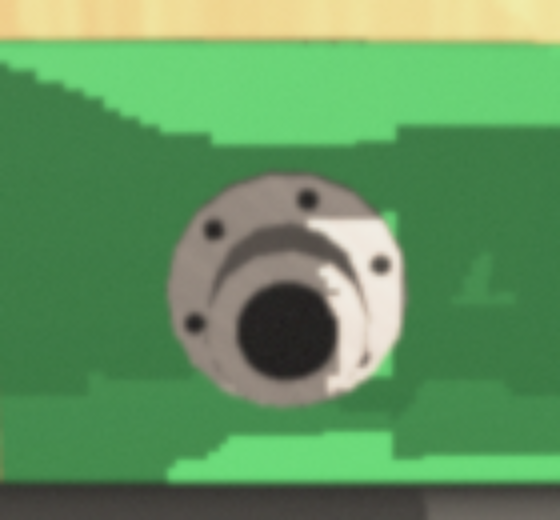

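The wrist view has the foot centre at (280.7,205.5) and the hub at (280.7,215.5), within 2–3 px of the model. I'll nudge slightly, descend and grip.

Call:
send_rows --pt "87 -1 1.5 25 0 0 0" --pt "87 0 0 30 0 0 0" --pt "87 0 0 24 0 0 0" --pt "87 0 0 13 0 0 0" --pt "87 0 0 7 0 0 0" --pt "87 0 0 0 0 0 0" --pt "60 0 0 0 0 0 0" --pt "40 0 0 0 0 0 0" --pt "20 0 0 0 0 0 0" --pt "20 0 0 0 0 0 0" --pt "20 0 0 0 0 0 0" --pt "20 0 0 0 0 0 0" --grip_force 25

```text
time_s: 5.2
tool_pos: [0.4241, -0.288, 0.0237]
tool_rot: [180.0, 0.0, 89.8]
force: [-0.7, -0.2, 0.7]
grip_width: 0.0471
```

Call:
send_rows --pt "20 0 0 0 0 0 0" --pt "20 0 0 0 0 0 0" --pt "20 0 0 0 0 0 0"

```text
time_s: 5.5
tool_pos: [0.4234, -0.2879, 0.0235]
tool_rot: [-179.9, -0.0, 89.8]
force: [-0.8, 0.2, 2.0]
grip_width: 0.0315
```

Call:
send_rows --pt "20 0 0 -10 0 0 0" --pt "20 0 0 -27 0 0 0" --pt "20 0 0 -40 0 0 0" --pt "20 0 0 -45 0 0 0" --pt "20 0 0 -45 0 0 0" --pt "20 0 0 -40 0 0 0" --pt "20 20 7 0 0 0 0" --pt "20 35 12 0 0 0 0" --pt "20 35 12 0 0 0 0" --pt "20 35 12 0 0 0 0" --pt "20 35 12 0 0 0 0" --pt "20 35 12 0 0 0 0"

```text
time_s: 6.7
tool_pos: [0.4921, -0.0915, 0.231]
tool_rot: [180.0, 0.0, 89.8]
force: [0.4, 0.8, -2.6]
grip_width: 0.0311
```

Call:
send_rows --pt "20 35 12 0 0 0 0" --pt "20 35 12 0 0 0 0" --pt "20 35 12 0 0 0 0" --pt "20 30 9 0 0 0 0" --pt "20 20 6 0 0 0 0" --pt "20 0 0 0 0 0 0" --pt "20 0 0 0 0 0 0"

```text
time_s: 7.4
tool_pos: [0.5432, 0.0618, 0.2305]
tool_rot: [-180.0, 0.0, 89.8]
force: [-0.4, -1.4, -1.7]
grip_width: 0.0312
```

Run:
```python
from h import *
o=env.get_obs();print(o["time_s"],o["tool_pos"],o["tool_rot"],o["force"],o["grip_width"])
w=save("wrist","w3");T=np.array([.5413,.0622,0])
t=3.0645*np.pi/180;R=np.array([[np.cos(t),-np.sin(t)],[np.sin(t),np.cos(t)]])
Q=[[*(R@[a,b]+[.5055,.0944]),.02] for a in(-.07,0,.07) for b in(-.07,0,.07)]
print(np.round(px("wrist",Q)).tolist())
A=w.copy()
for q in px("wrist",Q): cv2.circle(A,tuple(q.astype(int)),3,(255,0,255),-1)
cv2.imwrite("pics/w3b.png",A[:,:,::-1])
```

```text
7.4 [0.54320526 0.06178109 0.23054961] [-1.79983268e+02  2.27512908e-02  8.98419120e+01] [-0.35744555 -1.38459325 -1.65084563] 0.031168371315669408
[[192.0, 216.0], [185.0, 158.0], [178.0, 95.0], [250.0, 213.0], [245.0, 154.0], [240.0, 90.0], [309.0, 209.0], [306.0, 150.0], [304.0, 86.0]]
```

View pics/w3b.png

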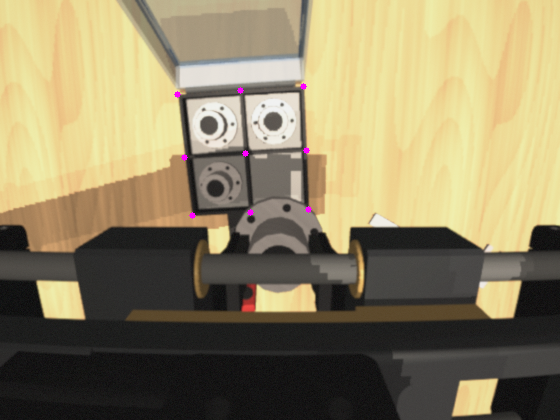

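The flange is held level, and the projected rim points fall within about 2 px of the case grid. Lowering into the empty pocket.

Call:
send_rows --pt "20 0 -1.5 20 0 0 0" --pt "20 0 0 35 0 0 0" --pt "20 0 0 35 0 0 0" --pt "20 0 0 35 0 0 0" --pt "20 0 0 30 0 0 0" --pt "20 0 0 20 0 0 0" --pt "20 0 0 10 0 0 0" --pt "20 0 0 8 0 0 0" --pt "20 0 0 5 0 0 0" --pt "20 0 0 4 0 0 0" --pt "20 0 0 0 0 0 0"

```text
time_s: 8.55
tool_pos: [0.5422, 0.0615, 0.0288]
tool_rot: [180.0, 0.0, 89.8]
force: [0.1, 0.7, -2.2]
grip_width: 0.031
```

Call:
send_rows --pt "20 0 0 2 0 0 0" --pt "20 0 0 2 0 0 0" --pt "20 0 0 0 0 0 0"

```text
time_s: 8.85
tool_pos: [0.5421, 0.0617, 0.0247]
tool_rot: [180.0, 0.0, 89.8]
force: [0.1, 0.9, -1.9]
grip_width: 0.031
```

Call:
send_rows --pt "20 0 0 1 0 0 0" --pt "20 0 0 0.5 0 0 0" --pt "20 0 0 0 0 0 0"

```text
time_s: 9.15
tool_pos: [0.5423, 0.0616, 0.0245]
tool_rot: [180.0, 0.0, 89.8]
force: [-3.1, -0.7, 8.0]
grip_width: 0.0311
```

Contact on the floor. I'll release with a small opening and rise.

Call:
send_rows --pt "36 0 0 0 0 0 0" --pt "42 0 0 0 0 0 0" --pt "46 0 0 0 0 0 0" --pt "46 0 0 0 0 0 0" --pt "46 0 0 0 0 0 0" --pt "46 0 0 -10 0 0 0" --pt "46 0 0 -20 0 0 0" --pt "46 0 0 -40 0 0 0" --pt "30 0 0 -45 0 0 0" --pt "0 0 0 -45 0 0 0" --pt "0 0 0 -45 0 0 0" --pt "0 0 0 0 0 0 0"

```text
time_s: 10.35
tool_pos: [0.5456, 0.0628, 0.2357]
tool_rot: [179.3, 0.0, 89.8]
force: [-0.2, 1.0, 0.0]
grip_width: 0.0218
```

Run:
```python
from h import *
o=env.get_obs();print(o["time_s"],o["tool_pos"],o["tool_rot"],o["force"],o["grip_width"])
w=save("wrist","w4");s=save("side","s4")
a=cv2.resize(w[60:290,130:360],(400,400));b=cv2.resize(s[190:380,210:400],(400,400))
cv2.imwrite("pics/c4.png",np.hstack([a,b])[:,:,::-1])
```

```text
10.35 [0.54562968 0.06277177 0.23568484] [1.79279805e+02 6.34292306e-03 8.97936673e+01] [-0.20360201  1.03114902  0.03497678] 0.021800435238171798
```

View pics/c4.png

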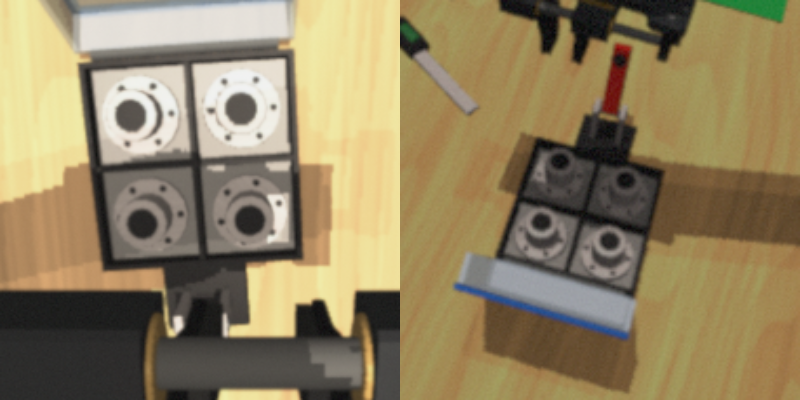

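The flange sits flat in its pocket and all four pockets are filled. The lid and clamp have not moved. Next I'll go over and behind the lid, turning to case yaw.

Call:
send_rows --pt "0 0 0 0 0 0 -0.056" --pt "0 20 -4 0 0 0 0" --pt "0 38 -6 0 0 0 0" --pt "0 38 -6 0 0 0 0" --pt "0 38 -6 0 0 0 0" --pt "0 38 -6 0 0 0 0" --pt "0 38 -6 0 0 0 0" --pt "0 25 -4 0 0 0 0" --pt "0 14 0 0 0 0 0" --pt "0 0 0 0 0 0 0"

```text
time_s: 11.45
tool_pos: [0.4888, 0.3105, 0.2263]
tool_rot: [-179.8, -0.0, 93.3]
force: [-0.7, -0.5, -0.0]
grip_width: 0.0004
```

```bash
cat >> h.py <<'E'
def tocase(P):
    t=np.radians(3.0645);d=np.array(P[:2])-[.5055,.0944];c,s=np.cos(t),np.sin(t)
    return np.round([c*d[0]+s*d[1],-s*d[0]+c*d[1],P[2]],4)
E
python3 - <<'E'
from h import *
o=env.get_obs();print(o["time_s"],tocase(o["tool_pos"]),o["tool_rot"],o["force"],o["qpos"])
for a in list(np.arange(1.95,1.55,-.1))+list(np.arange(1.5,-.01,-.1)):
    if a>1.57: y=.074-.158*np.cos(a)+.03*np.sin(a);z=.14
    else: y=.074-.12*np.cos(a)+.03*np.sin(a);z=.02+.12*np.sin(a)+.03*np.cos(a)
    print(round(a,2),round(1e3*(y+.0095),1),round(z*1e3,1),end=" | ")
E
```

```text
11.45 [-0.0051  0.2167  0.2263] [-1.79796827e+02 -2.65878575e-02  9.32671828e+01] [-0.71060296 -0.54180588 -0.00234269] [  6.84107196  15.34259982 -49.37987822  91.75528629  11.67676217
  78.49944324 -40.63012579]
1.95 169.9 140.0 | 1.85 155.9 140.0 | 1.75 141.2 140.0 | 1.65 125.9 140.0 | 1.5 104.9 141.8 | 1.4 92.7 143.4 | 1.3 80.3 143.7 | 1.2 68.0 142.7 | 1.1 55.8 140.6 | 1.0 43.9 137.2 | 0.9 32.4 132.6 | 0.8 21.4 127.0 | 0.7 11.0 120.3 | 0.6 1.4 112.5 | 0.5 -7.4 103.9 | 0.4 -15.3 94.4 | 0.3 -22.3 84.1 | 0.2 -28.1 73.2 | 0.1 -32.9 61.8 | -0.0 -36.5 50.0 |
```

Call:
send_rows --pt "0 0 2 25 0 0 0" --pt "0 0 2 35 0 0 0" --pt "0 0 1 26 0 0 0" --pt "0 -14 0 0 0 0 0" --pt "0 -14 0 0 0 0 0" --pt "0 -10 0 0 0 0 0" --pt "0 -8 0 0 0 0 0" --pt "0 -8 0 0 0 0 0" --pt "0 -8 0 0 0 0 0" --pt "0 0 0 0 0 0 0"

```text
time_s: 12.45
tool_pos: [0.4999, 0.2453, 0.1426]
tool_rot: [179.9, 0.1, 92.9]
force: [0.1, 2.6, 0.2]
grip_width: 0.0007
```

Run:
```python
from h import *
o=env.get_obs();print(o["time_s"],tocase(o["tool_pos"]),o["tool_rot"],o["force"],o["qpos"])
s=save("side","s5");cv2.imwrite("pics/c5.png",cv2.resize(s[150:400,150:450],(720,600))[:,:,::-1])
```

```text
12.45 [0.0025 0.151  0.1426] [1.79928771e+02 5.82953882e-02 9.29038524e+01] [0.10641835 2.607724   0.18632145] [ 12.52839397  15.55257836 -47.50243738 101.15640374  12.35016146
  68.62292967 -35.56087872]
```

View pics/c5.png

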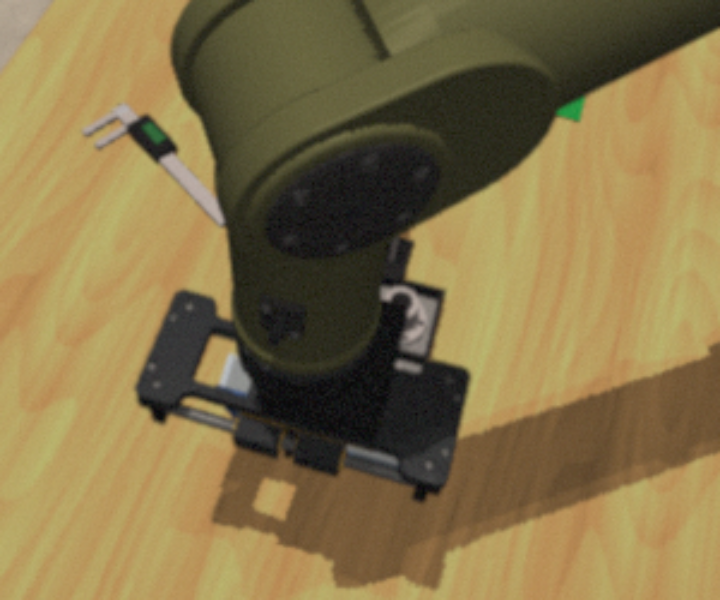

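The camera's view of the lid is blocked by the gripper, but a 2.6 N contact force shows the lid is being pushed. Continuing along the arc.

Call:
send_rows --pt "0 -9 0 1 0 0 0" --pt "0 -9 0 1 0 0 0" --pt "0 -7 0 0 0 0 0" --pt "0 -7 0 -0.5 0 0 0" --pt "0 -7 0 -0.5 0 0 0" --pt "0 -7 0 -0.5 0 0 0" --pt "0 -6 0 -1 0 0 0" --pt "0 -6 0 -1 0 0 0" --pt "0 -6 0 0 0 0 0" --pt "0 -6 0 0 0 0 0"

```text
time_s: 13.5
tool_pos: [0.5028, 0.176, 0.1434]
tool_rot: [-180.0, 0.0, 93.0]
force: [1.3, 2.2, 0.0]
grip_width: 0.0004
```

Run:
```python
from h import *
o=env.get_obs();print(o["time_s"],tocase(o["tool_pos"]),o["tool_rot"],o["force"])
```

```text
13.5 [0.0017 0.0817 0.1434] [-1.79982817e+02  1.69911006e-02  9.29754667e+01] [1.26443824 2.17828432 0.00295665]
```

Call:
send_rows --pt "0 -6.5 0 0.5 0 0 0" --pt "0 -6.5 0 0.5 0 0 0" --pt "0 -6.1 0 1 0 0 0" --pt "0 -6.1 0 1.1 0 0 0" --pt "0 -6 0 1.7 0 0 0" --pt "0 -5.9 0 1.7 0 0 0" --pt "0 -5.8 0 2.3 0 0 0" --pt "0 -5.7 0 2.3 0 0 0" --pt "0 -5.5 0 2.8 0 0 0" --pt "0 -5.5 0 2.8 0 0 0" --pt "0 -5.2 0 3.3 0 0 0" --pt "0 -5.2 0 3.4 0 0 0"

```text
time_s: 14.7
tool_pos: [0.5065, 0.1063, 0.1198]
tool_rot: [-180.0, 0.0, 93.0]
force: [-0.0, 2.3, 1.3]
grip_width: 0.0005
```

Run:
```python
from h import *
o=env.get_obs();print(o["time_s"],tocase(o["tool_pos"]),o["tool_rot"],o["force"])
```

```text
14.7 [0.0017 0.0118 0.1198] [-1.79997821e+02  1.11589456e-02  9.29828391e+01] [-0.04988237  2.32227967  1.32606342]
```

Call:
send_rows --pt "0 -4.8 0 3.9 0 0 0" --pt "0 -4.8 0 3.9 0 0 0" --pt "0 -4.4 0 4.3 0 0 0" --pt "0 -4.4 0 4.3 0 0 0" --pt "0 -4 0 4.7 0 0 0" --pt "0 -3.9 0 4.8 0 0 0" --pt "0 -3.5 0 5.1 0 0 0" --pt "0 -3.5 0 5.2 0 0 0" --pt "0 -2.9 0 5.4 0 0 0" --pt "0 -1.5 0 2.8 0 0 0" --pt "0 -1.4 0 2.7 0 0 0" --pt "0 -1.2 0 2.8 0 0 0"

```text
time_s: 15.9
tool_pos: [0.5085, 0.0663, 0.07]
tool_rot: [-180.0, 0.0, 93.0]
force: [-0.7, -0.8, 0.5]
grip_width: 0.0002
```

Run:
```python
from h import *
o=env.get_obs();print(o["time_s"],tocase(o["tool_pos"]),o["tool_rot"],o["force"])
```

```text
15.9 [ 0.0015 -0.0282  0.07  ] [-1.79983493e+02  2.08591725e-02  9.29808960e+01] [-0.66169492 -0.8364865   0.50908266]
```

Call:
send_rows --pt "0 -1 0 2.5 0 0 0" --pt "0 -1 0 2.5 0 0 0" --pt "0 -1 0 2.5 0 0 0" --pt "0 -1 0 2.5 0 0 0" --pt "0 -1 0 2.5 0 0 0"

```text
time_s: 16.4
tool_pos: [0.5088, 0.0616, 0.0575]
tool_rot: [-180.0, -0.0, 93.0]
force: [0.6, -0.0, 0.0]
grip_width: 0.0001
```

Run:
```python
from h import *
o=env.get_obs();print(o["time_s"],tocase(o["tool_pos"]),o["tool_rot"],o["force"])
```

```text
16.4 [ 0.0016 -0.0329  0.0575] [-1.79999866e+02 -7.32395163e-03  9.29838161e+01] [ 0.60044691 -0.00866074  0.00706744]
```

Call:
send_rows --pt "0 -0.5 0 2 0 0 0" --pt "0 -0.5 0 2 0 0 0" --pt "0 0 0 1.5 0 0 0" --pt "0 0 0 1 0 0 0" --pt "0 0 0 0 0 0 0"

```text
time_s: 16.9
tool_pos: [0.5089, 0.0606, 0.0511]
tool_rot: [-180.0, -0.0, 93.0]
force: [-0.6, -0.0, 0.1]
grip_width: 0.0005
```

Run:
```python
from h import *
o=env.get_obs();print(o["time_s"],tocase(o["tool_pos"]),o["tool_rot"],o["force"])
s=save("side","s6");cv2.imwrite("pics/c6.png",cv2.resize(s[150:350,200:440],(720,600))[:,:,::-1])
```

```text
16.9 [ 0.0016 -0.0339  0.0511] [-1.79995795e+02 -4.43163383e-03  9.29811797e+01] [-0.6314883  -0.03963977  0.07686597]
```

View pics/c6.png

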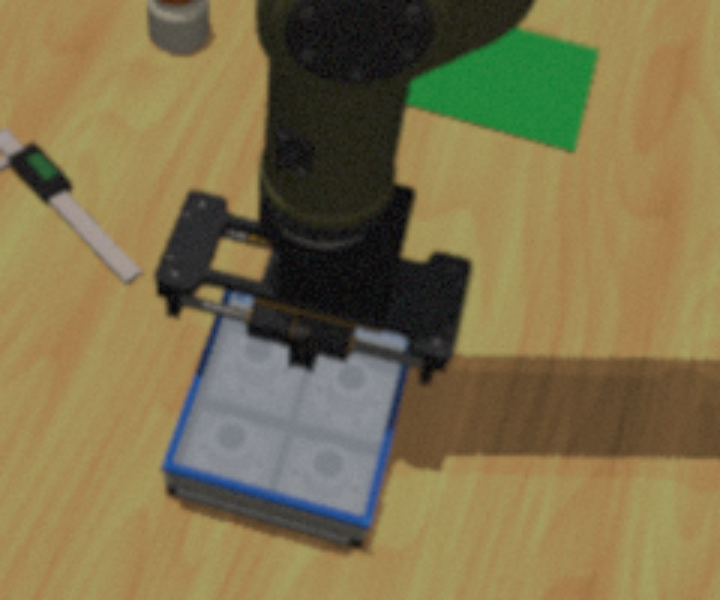

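The lid looks closed over the case. Pressing gently to confirm it is fully down.

Call:
send_rows --pt "0 0 0 0.8 0 0 0" --pt "0 0 0 0.8 0 0 0" --pt "0 0 0 0 0 0 0"

```text
time_s: 17.25
tool_pos: [0.509, 0.0606, 0.0504]
tool_rot: [-180.0, 0.0, 93.0]
force: [-2.0, -0.6, 6.6]
grip_width: 0.0005
```

Call:
send_rows --pt "0 0 0 0.5 0 0 0" --pt "0 0 0 0.5 0 0 0" --pt "0 0 0 0 0 0 0"

```text
time_s: 17.55
tool_pos: [0.5091, 0.0606, 0.0503]
tool_rot: [-180.0, 0.1, 93.0]
force: [-4.8, -0.5, 13.4]
grip_width: 0.0005
```

Lid confirmed down: the contact is stiff at z=0.050 and takes 13 N. Now up and over to the far side of the clamp.

Call:
send_rows --pt "0 0 0 -10 0 0 0" --pt "0 0 0 -30 0 0 0" --pt "0 0 0 -40 0 0 0" --pt "0 0 0 -40 0 0 0" --pt "0 0 0 -30 0 0 0" --pt "0 -25 0 0 0 0 0" --pt "0 -40 0 0 0 0 0" --pt "0 -40 0 0 0 0 0" --pt "0 -26 0 0 0 0 0" --pt "0 -12 0 0 0 0 0" --pt "0 0 0 0 0 0 0"

```text
time_s: 18.65
tool_pos: [0.5163, -0.0835, 0.1986]
tool_rot: [-180.0, -0.0, 92.8]
force: [-0.5, 0.2, -0.0]
grip_width: 0.0003
```

Run:
```python
from h import *
o=env.get_obs();print(o["time_s"],tocase(o["tool_pos"]),o["tool_rot"],o["force"])
w=save("wrist","w7");s=save("side","s7")
t=np.radians(3.0645);R=np.array([[np.cos(t),-np.sin(t)],[np.sin(t),np.cos(t)]])
g=lambda x,y,z:[*(R@[x,y]+[.5055,.0944]),z]
for a in(1.8,1.9,2.0,2.1): print(a,np.round(px("wrist",[g(0,-.1+.078*np.cos(a),.058+.078*np.sin(a))])))
for q in px("wrist",[g(-.07,-.084,.05),g(.07,-.084,.05)]): print("lip",np.round(q))
for r in env.regions_of("wrist","clamp")[:2]: print(r["confidence"],r["rect"])
cv2.imwrite("pics/c7.png",np.hstack([cv2.resize(w,(400,300)),cv2.resize(s[100:340,170:490],(400,300))])[:,:,::-1])
for a in list(np.arange(2.0,1.55,-.1))+list(np.arange(1.5,-.01,-.1)):
    r=.078 if a>1.57 else .06
    y=-.1+r*np.cos(a)-.005*np.sin(a)-.0095;z=.118 if a>1.57 else .058+r*np.sin(a)+.005*np.cos(a)
    print(round(a,2),round(1e3*y,1),round(z*1e3,1),end=" | ")
```

```text
18.65 [ 0.0012 -0.1783  0.1986] [-1.79993069e+02 -1.14735522e-02  9.28147942e+01] [-0.464005    0.2281143  -0.04226029]
1.8 [[276. 138.]]
1.9 [[276. 148.]]
2.0 [[276. 158.]]
2.1 [[276. 167.]]
lip [201.  98.]
lip [352.  98.]
0.86 [260.7, 101.3, 289.2, 158.9]
2.0 -146.5 118.0 | 1.9 -139.4 118.0 | 1.8 -132.1 118.0 | 1.7 -124.5 118.0 | 1.6 -116.8 118.0 | 1.5 -110.2 118.2 | 1.4 -104.2 118.0 | 1.3 -98.3 117.2 | 1.2 -92.4 115.7 | 1.1 -86.7 113.7 | 1.0 -81.3 111.2 | 0.9 -76.1 108.1 | 0.8 -71.3 104.5 | 0.7 -66.8 100.5 | 0.6 -62.8 96.0 | 0.5 -59.2 91.2 | 0.4 -56.2 86.0 | 0.3 -53.7 80.5 | 0.2 -51.7 74.8 | 0.1 -50.3 69.0 | -0.0 -49.5 63.0 |
```

View pics/c7.png

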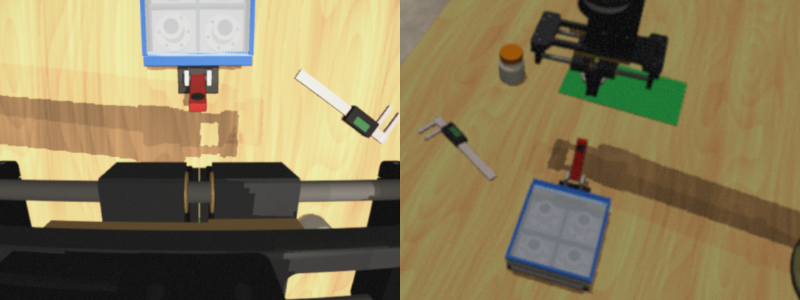

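The lid is shut, the clamp is upright at wrist pixel x≈275 directly in line, and its angle is about 2.0. Nothing else has moved. Descend and push.

Call:
send_rows --pt "0 0 -1 20 0 0 0" --pt "0 0 0 35 0 0 0" --pt "0 0 0 25 0 0 0" --pt "0 10 0 0 0 0 0" --pt "0 10 0 0 0 0 0" --pt "0 8 0 0 0 0 0" --pt "0 7 0 0 0 0 0" --pt "0 7 0 0 0 0 0" --pt "0 7 0 0 0 0 0" --pt "0 7 0 0 0 0 0" --pt "0 6 0 0 0 0 0"

```text
time_s: 19.9
tool_pos: [0.5121, -0.0197, 0.1187]
tool_rot: [180.0, -0.0, 93.0]
force: [-0.0, -1.1, 1.7]
grip_width: 0.0004
```

Run:
```python
from h import *
o=env.get_obs();print(o["time_s"],tocase(o["tool_pos"]),o["tool_rot"],o["force"])
```

```text
19.9 [ 0.0005 -0.1143  0.1187] [ 1.79993177e+02 -1.00635890e-03  9.29864637e+01] [-0.03825193 -1.13243761  1.67182123]
```

Call:
send_rows --pt "0 4 0 0.5 0 0 0" --pt "0 6 0 0.2 0 0 0" --pt "0 5.9 0 0.8 0 0 0" --pt "0 5.9 0 1.5 0 0 0" --pt "0 5.7 0 2 0 0 0" --pt "0 5.4 0 2.5 0 0 0" --pt "0 5.2 0 3.1 0 0 0" --pt "0 4.8 0 3.6 0 0 0" --pt "0 4.5 0 4 0 0 0" --pt "0 4 0 4.5 0 0 0" --pt "0 3.6 0 4.8 0 0 0"

```text
time_s: 21.0
tool_pos: [0.5092, 0.0351, 0.0907]
tool_rot: [-180.0, -0.0, 93.0]
force: [-0.4, 0.6, 0.9]
grip_width: 0.0005
```

Run:
```python
from h import *
o=env.get_obs();print(o["time_s"],tocase(o["tool_pos"]),o["tool_rot"],o["force"])
```

```text
21.0 [ 0.0005 -0.0594  0.0907] [-1.79997141e+02 -1.45595382e-02  9.29861524e+01] [-0.38637887  0.56556409  0.91092832]
```

Call:
send_rows --pt "0 3 0 5.2 0 0 0" --pt "0 2.5 0 5.5 0 0 0" --pt "0 2 0 5.7 0 0 0" --pt "0 1.4 0 4 0 0 0" --pt "0 0.5 0 3 0 0 0" --pt "0 0 0 2 0 0 0" --pt "0 0 0 1 0 0 0" --pt "0 0 0 0 0 0 0"

```text
time_s: 21.8
tool_pos: [0.5087, 0.0438, 0.0646]
tool_rot: [-180.0, 0.0, 93.0]
force: [0.6, 0.3, 0.2]
grip_width: 0.0002
```

Call:
send_rows --pt "0 0 0 0.7 0 0 0" --pt "0 0 0 0.5 0 0 0" --pt "0 0 0 0 0 0 0"

```text
time_s: 22.1
tool_pos: [0.5087, 0.0438, 0.0635]
tool_rot: [-180.0, 0.0, 93.0]
force: [-1.1, -0.1, 0.6]
grip_width: 0.0005
```

Call:
send_rows --pt "0 0 0 0.7 0 0 0" --pt "0 0 0 0.5 0 0 0" --pt "0 0 0 0 0 0 0"

```text
time_s: 22.4
tool_pos: [0.5088, 0.0438, 0.0633]
tool_rot: [-180.0, 0.1, 93.0]
force: [-2.8, 0.8, 8.1]
grip_width: 0.0006
```

Call:
send_rows --pt "0 0 0 0.6 0 0 0" --pt "0 0 0 0.4 0 0 0" --pt "0 0 0 0 0 0 0"

```text
time_s: 22.7
tool_pos: [0.5088, 0.0438, 0.0631]
tool_rot: [-180.0, 0.1, 93.0]
force: [-5.7, -0.6, 14.1]
grip_width: 0.0002
```

Clamp hard down at z=0.063, exactly the level bar's top. Retreat and check.

Call:
send_rows --pt "0 0 0 -10 0 0 0" --pt "0 0 0 -30 0 0 0" --pt "0 0 0 -45 0 0 0" --pt "0 0 0 -45 0 0 0" --pt "0 -30 0 -10 0 0 0" --pt "0 -40 0 0 0 0 0" --pt "0 -40 0 0 0 0 0" --pt "0 -30 0 0 0 0 0" --pt "0 0 0 0 0 0 0"

```text
time_s: 23.6
tool_pos: [0.5156, -0.102, 0.2011]
tool_rot: [-180.0, 0.1, 92.5]
force: [-0.7, -0.2, 0.6]
grip_width: 0.0003
```

Run:
```python
from h import *
o=env.get_obs();print(o["time_s"],tocase(o["tool_pos"]),o["force"])
w=save("wrist","w8");s=save("side","s8")
t=np.radians(3.0645);R=np.array([[np.cos(t),-np.sin(t)],[np.sin(t),np.cos(t)]])
g=lambda x,y,z:[*(R@[x,y]+[.5055,.0944]),z]
for a in(0,.1,.3): print(a,np.round(px("side",[g(0,-.1+.078*np.cos(a),.058+.078*np.sin(a))])),np.round(px("wrist",[g(0,-.1+.078*np.cos(a),.058+.078*np.sin(a))])))
for r in env.regions_of("side","clamp")[:1]: print(r["confidence"],r["rect"])
for r in env.regions_of("side","reject")[:1]: print(r["confidence"],r["rect"])
cv2.imwrite("pics/c8.png",np.hstack([cv2.resize(w[:300],(400,300)),cv2.resize(s[100:340,170:490],(400,300))])[:,:,::-1])
```

```text
23.6 [-0.0004 -0.1966  0.2011] [-0.66115514 -0.23140073  0.59992273]
0 [[300. 271.]] [[277.   5.]]
0.1 [[301. 269.]] [[277.   2.]]
0.3 [[301. 264.]] [[277.  -1.]]
0.5 [297.6, 241.6, 312.1, 273.8]
0.56 [255.3, 238.5, 337.1, 334.9]
```

View pics/c8.png

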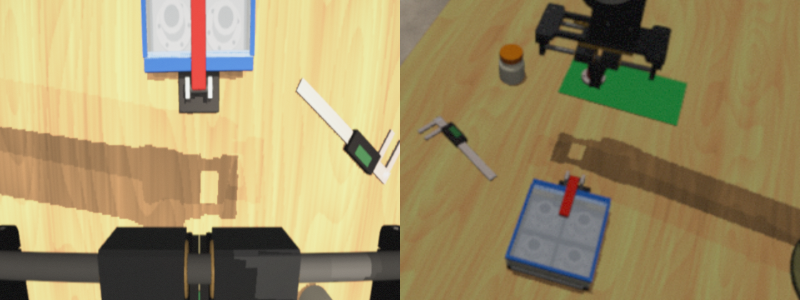

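The clamp lies level over the lid's lip and the lid is shut. The reject is still on the mat, and the robot is clear of everything. Handing in.

```bash
python3 -c "
from cell import env
print(env.sign_off())"
```

```text
the job is handed in; nothing more can be done
None
```

The job is done and handed in at about 24 s of the 64 s allowed. The plain flange is in the empty pocket, the lid is shut, and the clamp was swung down after that.

- **Flange:** a picture after release showed it upright and flat in its pocket, with all four pockets filled.
- **Lid:** I guided it down along its arc. At the end it was stiff under 13 N with its top at 50 mm, which is the fully shut height.
- **Clamp:** pressed with 14 N, its top was at 63 mm, which is level. The last picture shows it lying over the lid's lip.
- **Everything else:** the caliper, jar and mat look unmoved. The reject was never touched, but in the last picture the gripper mostly hides it.

**Checks that disagreed or fell short:**
- The push force on the lid dropped to zero at roughly its last 10 degrees, so it may have settled slightly ahead of the finger. It was moving slowly then, and the force readings showed no jolt.
- In one wrist picture the lid's lip appeared about 5 mm nearer the hinge than my case model predicted. I put this down to calibration error, because the contact heights matched.
- The network's last detection of the reject was wrong: its box covered the case instead. I disregarded it.

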